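Flip the refill tag of the empty nut holder

TASK

One of the three nut holders on the bench has no lock nut in its pocket: mark it for refilling by flipping its metal tag right over its hinge, from lying towards you to lying fully down and level on the far side with the cross-ribbed face up. Do it gently with the fingertips: press the tag's short tail down to raise the plate, push the plate on over the top, then press it down, without gripping or lifting anything. Leave the other two tags, the nuts and everything else as they are.

Things in the scene. Friction and masses are not known exactly. Their poses are not given: they have to be found in the camera images.
- holder_1: One of three like steel nut holders, side by side about 120 mm apart on a grey carrier plate, all fixed; left-right order varies. It holds a lock nut. Foot 66 mm wide, 8 mm thick, x -32 to +135 mm; origin in its underside below the hinge, 8 mm above the worktop; x away from the robot towards the pocket, y along the hinge pin, z up. Cheeks at y +-30 mm (18 mm along x) carry the pin.
- hinge_1 (a point): Middle of the hinge pin of tag_1, 75 mm above the worktop; axes as holder_1. The cheeks end 9 mm above it. The tag on it: wide plate (50 mm), 75 mm long from the pin; on the pin's other side, in line, a narrow thumb tail (26 mm) 45 mm long; 4 mm thick, hub 12 mm across. Below plate and tail all is free down to the foot, 59 mm under the pin.
- tag_1 (a joint): Flip tag of holder_1, bare steel. Rad: 0 = plate level towards the robot, round boss up, tail pointing away; 1.57 = plate upright; 3.14 = turned over, plate level away from the robot, cross of ribs up; stops at both ends. Pressing the tail down at 0 raises the plate. Friction hinge (0.03 N m, tag 35 g): stays where it is left, moves with 1 to 2 N.
- tag_end_1 (a point): Middle of the free end of the wide plate of tag_1, 75 mm from the hinge pin; moves with the tag.
- pocket_1 (a point): Floor of holder_1's nut pocket (round seat 42 mm across among four locating pins, pin tops 7 mm above the seat), 105 mm behind the hinge pin and 16.5 mm above the worktop.
- holder_2: One of three like steel nut holders, side by side about 120 mm apart on a grey carrier plate, all fixed; left-right order varies. It holds a lock nut. Foot 66 mm wide, 8 mm thick, x -32 to +135 mm; origin in its underside below the hinge, 8 mm above the worktop; x away from the robot towards the pocket, y along the hinge pin, z up. Cheeks at y +-30 mm (18 mm along x) carry the pin.
- hinge_2 (a point): Middle of the hinge pin of tag_2, 75 mm above the worktop; axes as holder_2. The cheeks end 9 mm above it. The tag on it: wide plate (50 mm), 75 mm long from the pin; on the pin's other side, in line, a narrow thumb tail (26 mm) 45 mm long; 4 mm thick, hub 12 mm across. Below plate and tail all is free down to the foot, 59 mm under the pin.
- tag_2 (a joint): Flip tag of holder_2, bare steel. Rad: 0 = plate level towards the robot, round boss up, tail pointing away; 1.57 = plate upright; 3.14 = turned over, plate level away from the robot, cross of ribs up; stops at both ends. Pressing the tail down at 0 raises the plate. Friction hinge (0.03 N m, tag 35 g): stays where it is left, moves with 1 to 2 N.
- tag_end_2 (a point): Middle of the free end of the wide plate of tag_2, 75 mm from the hinge pin; moves with the tag.
- pocket_2 (a point): Floor of holder_2's nut pocket (round seat 42 mm across among four locating pins, pin tops 7 mm above the seat), 105 mm behind the hinge pin and 16.5 mm above the worktop.
- holder_3: One of three like steel nut holders, side by side about 120 mm apart on a grey carrier plate, all fixed; left-right order varies. This is the holder without a nut. Foot 66 mm wide, 8 mm thick, x -32 to +135 mm; origin in its underside below the hinge, 8 mm above the worktop; x away from the robot towards the pocket, y along the hinge pin, z up. Cheeks at y +-30 mm (18 mm along x) carry the pin.
- hinge_3 (a point): Middle of the hinge pin of tag_3, 75 mm above the worktop; axes as holder_3. The cheeks end 9 mm above it. The tag on it: wide plate (50 mm), 75 mm long from the pin; on the pin's other side, in line, a narrow thumb tail (26 mm) 45 mm long; 4 mm thick, hub 12 mm across. Below plate and tail all is free down to the foot, 59 mm under the pin.
- tag_3 (a joint): Flip tag of holder_3, bare steel. Rad: 0 = plate level towards the robot, round boss up, tail pointing away; 1.57 = plate upright; 3.14 = turned over, plate level away from the robot, cross of ribs up; stops at both ends. Pressing the tail down at 0 raises the plate. Friction hinge (0.03 N m, tag 35 g): stays where it is left, moves with 1 to 2 N.
- tag_end_3 (a point): Middle of the free end of the wide plate of tag_3, 75 mm from the hinge pin; moves with the tag.
- pocket_3 (a point): Floor of holder_3's nut pocket (round seat 42 mm across among four locating pins, pin tops 7 mm above the seat), 105 mm behind the hinge pin and 16.5 mm above the worktop.
- nut_1_mid (a point): Centre (half-way up) of a loose black lock nut, 36 mm across and 21 mm high, that stands in the pocket of holder_1. To be left alone.
- nut_2_mid (a point): Centre (half-way up) of a loose black lock nut, 36 mm across and 21 mm high, that stands in the pocket of holder_2. To be left alone.
- gauge: Bystander: loose steel plug gauge, 104 x 20 x 18 mm, lying on the carrier plate between two holders. Origin: centre of its underside. To be left alone.
- marker: Bystander: loose paint marker, 132 mm long, 16 mm thick, lying on the carrier plate between two holders. Origin: centre of its underside. To be left alone.
- hex_key: Bystander: loose black hex key, 98 x 34 x 8 mm, on the worktop between carrier plate and robot. Origin: centre of its underside. To be left alone.
- cup: Bystander: steel tin cup with bolts, 74 mm across, 81 mm high, in front of the carrier plate on its left. Origin: centre of its underside. To be left alone.
- spare_sleeve_nut: Bystander: loose black waisted nut, 34 mm across, 26 mm high, on the worktop, in front of the carrier plate. Origin: centre of its underside. To be left alone.
- spare_nut: Bystander: loose black lock nut, 36 mm across, 21 mm high, on the worktop in front of the carrier plate. Origin: centre of its underside. To be left alone.
- keyboard_corner (a point): Lower near right corner of the keyboard tray that hangs over the left part of the bench, fixed. From here the tray reaches 150 mm away from the robot and 475 mm to the left, and rises to 0.39 m above the worktop; a monitor stands behind it, 190 mm farther from the robot than this corner. A tall control cabinet closes the back of the bench 280 mm beyond this corner.

How it is judged:
At the end, for the whole second after the job is handed in: The tag of the holder without a nut is turned over to at least 3.0 rad of 3.14 and at rest; the other two tags are still within 0.35 rad of level towards the robot, and both nuts are within 12 mm of where they stood (value of joint tag_3 above 3 rad and velocity of joint tag_3 between -0.1 and 0.1 rad/s and value of joint each of tag_1, tag_2 below 0.35 rad and distance of each of nut_1_mid, nut_2_mid from where it was at the start of the episode below 0.012 m); the robot touches nothing.
It fails at once if the tag of a holder that has its nut was turned (more than 0.35 rad) (value of joint any of tag_1, tag_2 above 0.35 rad).
It fails at once if a nut was lifted out or shifted in its pocket (more than 12 mm) (distance of any of nut_1_mid, nut_2_mid from where it was at the start of the episode above 0.012 m).
It fails at once if a bystander was lifted, carried or knocked (moved more than 20 mm) (distance of any of gauge, marker, hex_key, cup, spare_sleeve_nut, spare_nut from where it was at the start of the episode above 0.02 m).
It fails at once if the tag was gripped or forced (more than 30 N between the fingers and the empty holder with its tag) (contact force between the fingers and holder_3 above 30 N).
It also fails if it takes over 51 s, if anything falls off the work surface, if the arm or the gripper's body presses on something with over 40 N, if the wrist force passes 120 N, or if a joint passes its speed limit or range.

ROBOT

A 7-joint arm with a two-finger parallel gripper is mounted at the origin on a cart in front of the work surface, level with it; the furniture and walls round the work are solid. World frame = base frame: x ahead of the robot, y to its left, z up, the work surface at z = 0. Lengths are in m, angles in rad, forces in N, time in s.
With the tool pointing down it reaches from about 0.4 to 0.85 m from the base axis. Payload 10.4 kg.
Tool frame: the origin (TCP) lies on the centre line of the jaws, within the pads' length; the fingertips stand 22 mm ahead of it and the grasp point (between the pads) lies 3 mm ahead of it; x points along the fingers, y is the direction in which the jaws open and shut, and the axes are right-handed (so a half turn about x gives the same grasp; the last joint's range is limited). The gripper opens to 87 mm and grips with 3 to 60 N. Pads are 19 mm wide; open, the fingers measure 117 mm over their backs; the gripper's body (75 mm by 190 mm) begins 51 mm behind the grasp point.
Start: joints at [1.231, 0.332, -0.065, 1.46, 0.022, 1.35, -0.088], TCP at [0.195, -0.594, 0.245] pointing down, gripper open.
Joint ranges: [-2.6, 2.6], [-0.5, 2.12], [-1.47, 1.34], [0.16, 2.42], [-1.27, 4.41], [0.06, 2.06], [-2.6, 2.6]. Speed limits (rad/s): [2.22, 2.22, 2.79, 2.79, 3.14, 3.14, 3.14].

INTERFACE

Orientations are given as a unit quaternion [x, y, z, w].
In Python, from bench import * gives the robot as it stands.
- The arm moves only by the tool arm_command, never from a script. Its argument "targets" is one flat list of numbers, 7 for each row, row after row: the turn, a rotation vector about the tool's x, y, z in units of 45 degrees (1.0 is 45 degrees), then the shift along the tool's x, y, z in units of 25 mm (1.0 is 25 mm), then the opening, from 0 (shut) to 1 (fully open). In form: [wx, wy, wz, tx, ty, tz, fingers, wx, wy, wz, tx, ty, tz, fingers, ...]. A call has 1 to 12 rows; each row shifts and turns the pose as measured when the row begins, along the tool's axes as they then stand; what a row does not reach is not made up. A row lasts 1/12 s, in which the tool goes at most 41.7 mm and 7.16 degrees, less where a joint would pass 70% of its speed; a pose out of reach is approached as far as the arm can. A call with a number of a shift or a turn outside -1 to 1 is refused whole. A call with a gripper value outside its range is refused whole. The fingers move at their own pace and stop on an object; "newtons" is the grip in N (left out, the last holds). Time passes only in rows, so rows that do not move let the fingers close. It gives the time, the measured TCP pose, the force and the opening at its end, in the units of the state.
- read_state(): the state, without advancing time (a new reading comes with each control period).
- camera(name): name is "scene" or "top" or "wrist"; returns the picture (420x560x3 uint8, red, green, blue); there is no depth.
- calibration(name): a dict with "camera_matrix" (3x3 intrinsics, pixels), "R" (3x3) and "t" (3): a world point X has camera coordinates R X + t; the wrist camera has in their place "tool_from_camera" (4x4, takes a point from camera to tool coordinates, whose origin is the TCP and whose axes are the tool frame's). Camera axes: x right, y down, z forward; pixel columns grow to the right and rows downward; lengths in m; the calibration is good to about 2 mm. A picture is of the moment at which its call begins: read the wrist's pose just before it. calibration takes no time and is no camera call.
- close_job(): hands the job in, once; it reports no verdict.
The state is a dict: "time": time; "joint_positions": joint angles; "joint_vel": joint speeds; "joint_torque": joint torques, N m; "ee_pos": TCP position; "eef_rot": TCP orientation; "ft_force": force on the tool from outside, world axes, zero at the start; "torque": the same for the moment, N m; "width": finger opening in m.
Only numpy, scipy, OpenCV 4.12 (cv2) and the standard library are available. Lean on these libraries where they do the work, as an engineer would, in place of code of your own. Each camera call takes 0.05 s, during which the arm holds its last target.

## Working session

There is one attempt and no reset: what is moved stays moved. The work goes in short steps, Python scripts to look and compute and a tool call to move; the robot and the scene stay as the last step left them, time stands still between calls to the robot, and variables do not carry over. Pictures are saved under pics/ and viewed, and the job is handed in when it is done.

Besides the shell and the picture viewer there is one more tool, called after ">>>" as a command line: name --argument value ..., lists and objects as JSON in quotes. arm_command: Moves the arm, as the interface text tells. Shifts and turns lie within -1 to 1; 1 stands for 25 mm of shift or 45 degrees of turn. Its arguments: {"type":"object","properties":{"targets":{"type":"array","items":{"type":"number","minimum":-1,"maximum":1}},"newtons":{"type":"number"}},"required":["targets"]}

```bash
mkdir -p pics; ls
python3 - <<'E'
from bench import *
import cv2, numpy as np
s=read_state(); print(s)
for n in ["scene","top","wrist"]:
    im=camera(n); cv2.imwrite(f"pics/{n}0.png",im[:,:,::-1])
    print(n,calibration(n))
E
```

```text
pics
{'time': 0.0, 'joint_positions': array([ 1.23144514,  0.33286372, -0.0646892 ,  1.46091964,  0.02161074,
        1.34988245, -0.08849377]), 'joint_vel': array([ 0.00011541, -0.00086431, -0.00064418,  0.00038055, -0.00076485,
        0.00117638, -0.00104646]), 'joint_torque': array([-9.92668902e-05, -6.23258042e+01,  2.45843350e-02, -3.89898455e+01,
       -6.12694491e-02,  3.97063955e-02,  9.97323423e-05]), 'ee_pos': array([ 0.19455662, -0.59358763,  0.24376932]), 'eef_rot': array([-0.6981525 , -0.11200332,  0.69835942, -0.11105159]), 'ft_force': array([ 0.10421868, -0.66653656,  0.20200605]), 'torque': array([-0.0139319 ,  0.04097291, -0.02667628]), 'width': 0.0870705025286973}
scene {'camera_matrix': array([[440.08079646,   0.        , 277.85603012],
       [  0.        , 440.08079646, 210.82992403],
       [  0.        ,   0.        ,   1.        ]]), 'R': array([[-0.87852764, -0.47738098,  0.01722165],
       [-0.27422648,  0.47448546, -0.83645884],
       [ 0.39113812, -0.73957484, -0.5477591 ]]), 't': array([0.40314996, 0.32606809, 0.70895574])}
top {'camera_matrix': array
[... 194 characters left out ...]
504809],
       [-0.99612289, -0.02493368, -0.08436521],
       [ 0.08421095,  0.0071756 , -0.99642211]]), 't': array([-0.11745307,  0.56812801,  1.38643516])}
wrist {'camera_matrix': array([[290.09231697,   0.        , 277.87227449],
       [  0.        , 290.09231697, 207.23703217],
       [  0.        ,   0.        ,   1.        ]]), 'tool_from_camera': array([[-6.08635519e-04, -2.87585720e-01,  9.57754709e-01,
        -1.40567665e-01],
       [ 9.99999765e-01,  1.27409744e-04,  6.73738894e-04,
        -6.39121469e-04],
       [-3.15784967e-04,  9.57754894e-01,  2.87585574e-01,
        -7.99580804e-02],
       [ 0.00000000e+00,  0.00000000e+00,  0.00000000e+00,
         1.00000000e+00]])}
```

View pics/scene0.png

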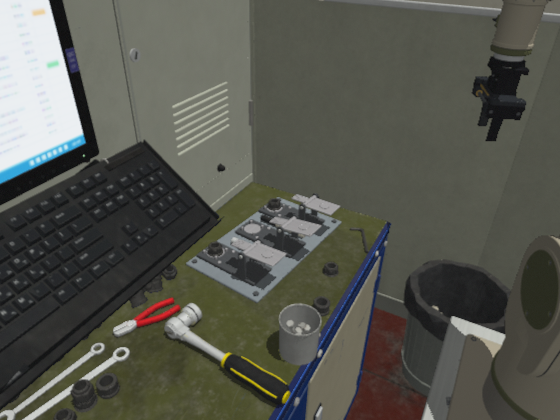

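View pics/top0.png

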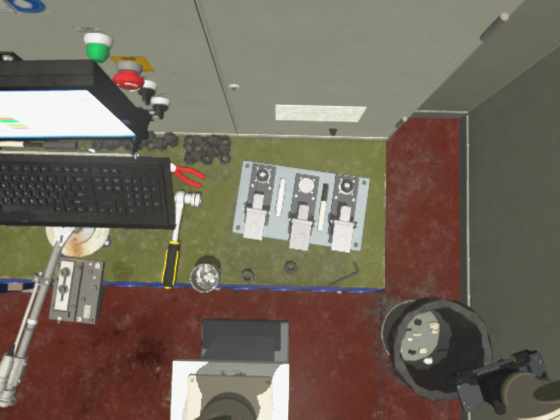

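View pics/wrist0.png

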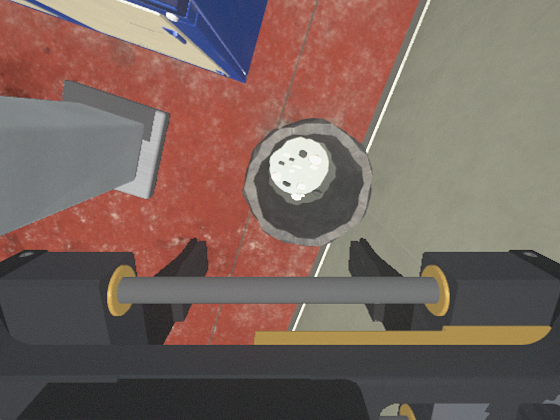

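Run:
```python
import cv2
im=cv2.imread("pics/top0.png")[150:300,220:390]
cv2.imwrite("pics/topz.png",cv2.resize(im,None,fx=4,fy=4,interpolation=cv2.INTER_CUBIC))
im=cv2.imread("pics/scene0.png")[180:310,170:360]
cv2.imwrite("pics/scenez.png",cv2.resize(im,None,fx=4,fy=4,interpolation=cv2.INTER_CUBIC))
```

```text
(no output)
```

View pics/topz.png

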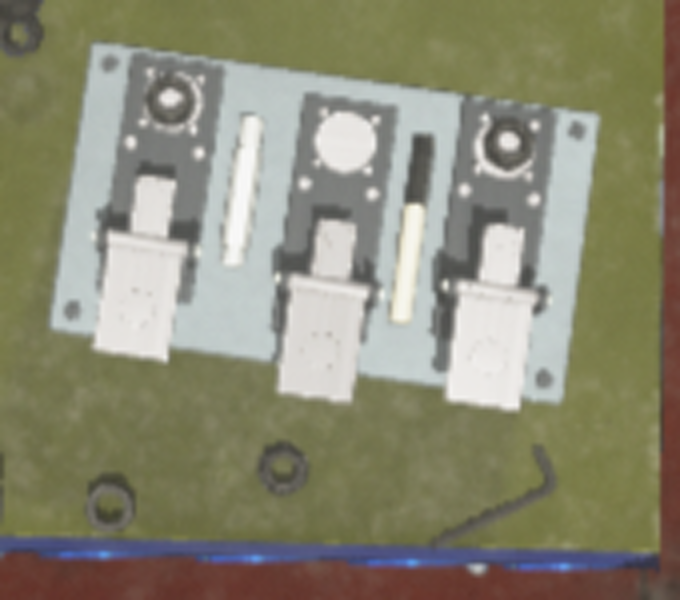

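View pics/scenez.png

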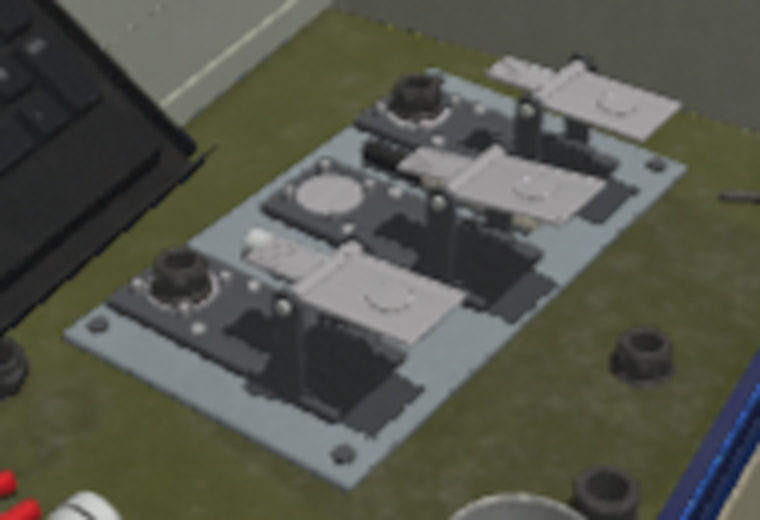

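```bash
cat > h.py <<'E'
import numpy as np, cv2
from bench import *
def back(n,u,v,z):
    c=calibration(n);K=c["camera_matrix"];R=c["R"];t=c["t"]
    d=R.T@np.linalg.inv(K)@np.array([u,v,1.]); o=-R.T@t
    return o+d*(z-o[2])/d[2]
def proj(n,X):
    c=calibration(n);p=c["camera_matrix"]@(c["R"]@np.asarray(X,float)+c["t"]);return p[:2]/p[2]
E
python3 - <<'E'
from h import *
Z=lambda x,y:(220+(x+.5)/4-.5,150+(y+.5)/4-.5)
for k,(x,y),z in [("pocketM",(347,140),.0165),("pinL",(277,278),.075),("pinR",(378,294),.075),("endL",(277,397),.077),("endR",(352,403),.077),("tailL",(316,218),.077),("tailR",(357,222),.077),
 ("hingeMid",(328,285),.081),("R pocket",(507,143),.03),("L pocket",(172,98),.03),("gaugetop",(247,117),.026),("markR",(423,140),.024)]:
    print(k,back("top",*Z(x,y),z).round(4))
S=lambda x,y:(170+(x+.5)/4-.5,180+(y+.5)/4-.5)
print("scene pocket",back("scene",*S(330,193),.0165).round(4))
for k,p in [("tailend far",(405,172)),("tailend r",(425,150)),("end l",(565,221)),("end r",(605,182))]:
    print(k,back("scene",*S(*p),.077).round(4))
E
```

```text
pocketM [ 0.6412 -0.1958  0.0165]
pinL [ 0.5402 -0.1479  0.075 ]
pinR [ 0.5313 -0.2149  0.075 ]
endL [ 0.4617 -0.1496  0.077 ]
endR [ 0.459 -0.199  0.077]
tailL [ 0.5805 -0.1728  0.077 ]
tailR [ 0.5785 -0.2     0.077 ]
hingeMid [ 0.536  -0.1814  0.081 ]
R pocket [ 0.64  -0.305  0.03 ]
L pocket [ 0.6656 -0.0739  0.03  ]
gaugetop [ 0.6542 -0.1259  0.026 ]
markR [ 0.6415 -0.2478  0.024 ]
scene pocket [ 0.6401 -0.1986  0.0165]
tailend far [ 0.5687 -0.1656  0.077 ]
tailend r [ 0.5696 -0.1912  0.077 ]
end l [ 0.4687 -0.1684  0.077 ]
end r [ 0.4647 -0.214   0.077 ]
```

```bash
cat >> h.py <<'E'
from scipy.spatial.transform import Rotation as Rn
H=np.array([0.536,-0.181,0.075]); yaw=np.deg2rad(-7.6)
def ax():
    c,s=np.cos(yaw),np.sin(yaw); return np.array([c,s,0]),np.array([-s,c,0])
def Rdes(sgn,tilt=0):
    ex,ey=ax(); ez=np.array([0,0,1.])
    # tilt>0: body leans to +ex (away); fingers point down and towards robot
    x=-np.cos(tilt)*ez-np.sin(tilt)*ex; y=sgn*ey
    return np.stack([x,y,np.cross(x,y)],1)
def loc(p):
    d=np.asarray(p)-H; ex,ey=ax(); return np.array([d@ex,d@ey,d[2]])*1000
def glob(l):
    ex,ey=ax(); l=np.asarray(l)/1000; return H+l[0]*ex+l[1]*ey+l[2]*np.array([0,0,1.])
def need(tip_l,sgn=None,tilt=0,s=None):
    """tip_l: desired fingertip point in hinge frame, mm; prints rotvec units & shift units in the current tool frame"""
    s=s or read_state(); R0=Rn.from_quat(s["eef_rot"]).as_matrix()
    Rd=Rdes(sgn,tilt); tcp=glob(tip_l)-Rd[:,0]*0.022
    w=Rn.from_matrix(R0.T@Rd).as_rotvec(); d=R0.T@(tcp-s["ee_pos"])
    tip=loc(s["ee_pos"]+R0[:,0]*.022)
    print("t",round(s["time"],2),"tip_l",tip.round(1),"turn u",(w/(np.pi/4)).round(3),"shift u",(d/.025).round(2),"F",s["ft_force"].round(2),"w",round(s["width"],4))
E
python3 - <<'E'
from h import *
s=read_state();print(Rn.from_quat(s["eef_rot"]).as_matrix().round(3))
need((-70,0,130),1);need((-70,0,130),-1)
for z in (.25,.3,.35):print(back("top",172,228,z).round(3),back("top",178,195,z).round(3), back("scene",215,215,z).round(3))
E
```

```text
[[-0.     0.312 -0.95 ]
 [ 0.001 -0.95  -0.312]
 [-1.    -0.001  0.   ]]
t 0.15 tip_l [-283.8 -454.1  147. ] turn u [-3.428e+00 -2.000e-03  0.000e+00] shift u [  0.69 -12.65 -15.6 ] F [-0.43  0.29 -0.88] w 0.0869
t 0.15 tip_l [-283.8 -454.1  147. ] turn u [0.572 0.    0.001] shift u [  0.69 -12.65 -15.6 ] F [-0.43  0.29 -0.88] w 0.0869
[0.502 0.125 0.25 ] [0.578 0.115 0.25 ] [0.538 0.079 0.25 ]
[0.499 0.115 0.3  ] [0.573 0.105 0.3  ] [0.492 0.139 0.3  ]
[0.497 0.105 0.35 ] [0.568 0.095 0.35 ] [0.446 0.199 0.35 ]
```

>>> arm_command --targets '[0,0,0,0,-0.8,-0.95,0,0,0,0,0,-0.8,-0.95,0,0,0,0,0,-0.8,-0.95,0,0,0,0,0,-0.8,-0.95,0,0,0,0,0,-0.8,-0.95,0,0,0,0,0,-0.8,-0.95,0,0,0,0,0,-0.8,-0.95,0,0,0,0,0,-0.8,-0.95,0,0,0,0,0,-0.8,-0.95,0,0,0,0,0,-0.8,-0.95,0,0,0,0,0,-0.8,-0.95,0,0,0,0,0,-0.8,-0.95,0]' --newtons 10

```text
time: 1.15
ee_pos: [0.3923, -0.2677, 0.2395]
eef_rot: [-0.697, -0.108, 0.701, -0.106]
ft_force: [-0.1, -0.7, -0.8]
width: 0.0149
```

Run:
```python
from h import *
need((-70,0,147),-1)
```

```text
t 1.15 tip_l [-131.2 -104.9  142.5] turn u [0.555 0.009 0.004] shift u [-0.19 -2.78 -3.98] F [-0.09 -0.68 -0.77] w 0.0149
```

>>> arm_command --targets '[0,0,0,-0.05,-0.6,-0.9,0,0,0,0,-0.05,-0.6,-0.9,0,0,0,0,-0.05,-0.6,-0.9,0,0,0,0,-0.05,-0.6,-0.9,0,0.15,0,0,0,0,0,0,0.15,0,0,0,0,0,0,0.15,0,0,0,0,0,0,0.14,0,0,0,0,0,0,0,0,0,0,0,0,0]'

```text
time: 1.9
ee_pos: [0.4659, -0.1686, 0.2435]
eef_rot: [-0.702, 0.057, 0.708, 0.06]
ft_force: [-0.2, -0.7, -0.4]
width: 0.0007
```

Run:
```python
from h import *
need((-70,0,147),-1)
s=read_state(); im=camera("wrist"); cv2.imwrite("pics/w1.png",im[:,:,::-1]); np.savez("w1.npz",p=s["ee_pos"],q=s["eef_rot"])
c=calibration("wrist"); T=c["tool_from_camera"];K=c["camera_matrix"]
R=Rn.from_quat(s["eef_rot"]).as_matrix()
def pw(X):
    t=R.T@(np.asarray(X)-s["ee_pos"]); cc=T[:3,:3].T@(t-T[:3,3]); p=K@cc; return p[:2]/p[2]
im2=im[:,:,::-1].copy()
for l in [(0,30,0),(0,-30,0),(-75,25,2),(-75,-25,2),(45,13,2),(45,-13,2),(105,0,-58.5),(0,25,2),(0,-25,2)]:
    u=pw(glob(l)); print(l,u.round(1)); cv2.circle(im2,tuple(int(v) for v in u.round()),3,(0,0,255),1)
cv2.imwrite("pics/w1m.png",im2)
```

```text
t 1.9 tip_l [-71.3   3.1 146.5] turn u [-0.043  0.011  0.005] shift u [-0.02  0.12 -0.05] F [-0.17 -0.74 -0.36] w 0.0007
(0, 30, 0) [250.6 128.3]
(0, -30, 0) [309.1 126.3]
(-75, 25, 2) [259.2 199. ]
(-75, -25, 2) [304.8 197.6]
(45, 13, 2) [265.   79.9]
(45, -13, 2) [291.7  78.9]
(105, 0, -58.5) [276.6  27.7]
(0, 25, 2) [255.3 128.2]
(0, -25, 2) [304.3 126.5]
```

View pics/w1m.png

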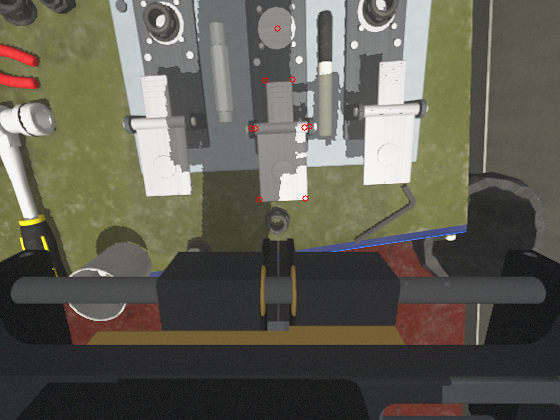

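```bash
sed -i 's/0.536,-0.181/0.5345,-0.181/' h.py; python3 -c "
from h import *
need((30,0,60),-1)"
```

```text
t 1.95 tip_l [-69.9   3.2 146.4] turn u [-0.035  0.011  0.005] shift u [ 3.42  0.03 -4.02] F [-0.14 -0.38  0.45] w 0.0004
```

>>> arm_command --targets '[-0.04,0.01,0,0,0.1,-0.9,0,0,0,0,0,0,-0.9,0,0,0,0,0,0,-0.9,0,0,0,0,0,0,-0.9,0,0,0,0,0.9,0,-0.5,0,0,0,0,0.9,0,0,0,0,0,0,0.9,0,0,0,0,0,0,0,0,0,0]'

```text
time: 2.62
ee_pos: [0.5715, -0.1867, 0.1734]
eef_rot: [0.707, -0.032, -0.706, -0.034]
ft_force: [-0.4, -0.1, -0.3]
width: 0.0003
```

```bash
python3 -c "
from h import *
need((30,0,20),-1)"
```

```text
t 2.62 tip_l [37.5 -0.7 76.4] turn u [ 0.05  -0.002  0.003] shift u [ 2.26 -0.04  0.3 ] F [-0.43 -0.06 -0.33] w 0.0003
```

>>> arm_command --targets '[0.04,0,0,0.7,0,0.3,0,0,0,0,0.7,0,0,0,0,0,0,0.6,0,0,0,0,0,0,0,0,0,0]'

```text
time: 2.95
ee_pos: [0.564, -0.1868, 0.1244]
eef_rot: [0.707, -0.039, -0.705, -0.041]
ft_force: [-0.4, 0.5, -0.3]
width: 0.0007
```

Run:
```python
from h import *
need((30,0,20),-1)
im=camera("scene"); cv2.imwrite("pics/s2.png",cv2.resize(im[150:330,150:390,::-1],None,fx=3,fy=3,interpolation=cv2.INTER_CUBIC))
```

```text
t 2.95 tip_l [30.1 -1.8 27.4] turn u [ 0.024 -0.003  0.003] shift u [ 0.3  -0.07  0.  ] F [-0.38  0.53 -0.27] w 0.0007
```

View pics/s2.png

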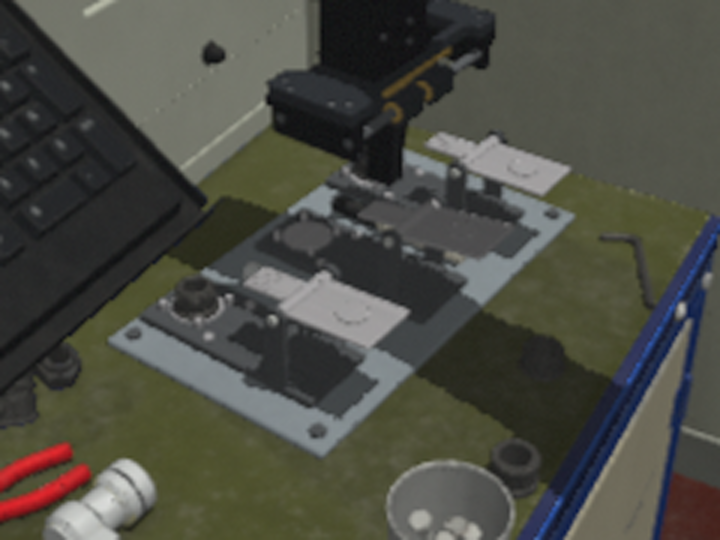

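>>> arm_command --targets '[0.02,0,0,0.4,-0.05,0,0,0,0,0,0.4,0,0,0,0,0,0,0.3,0,0,0,0,0,0,0.3,0,0,0,0,0,0,0.3,0,0,0]'

```text
time: 3.42
ee_pos: [0.5687, -0.1868, 0.0871]
eef_rot: [0.71, -0.046, -0.701, -0.045]
ft_force: [-0.9, 0.2, 2.1]
width: 0.0006
```

Run:
```python
from h import *
need((30,0,-28),-1)
```

```text
t 3.42 tip_l [35.  -1.3 -9.9] turn u [ 0.006 -0.017 -0.001] shift u [ 0.72 -0.05  0.2 ] F [-0.86  0.16  2.08] w 0.0006
```

>>> arm_command --targets '[0,-0.02,0,0.25,0,0.1,0,0,0,0,0.25,0,0.1,0,0,0,0,0.25,0,0.05,0,0,0,0,0.2,0,0.05,0]'

```text
time: 3.75
ee_pos: [0.5614, -0.1857, 0.0608]
eef_rot: [-0.704, 0.045, 0.707, 0.045]
ft_force: [0.8, -0.6, 0.9]
width: 0.0006
```

Run:
```python
from h import *
need((30,0,-30),-1)
im=camera("scene"); cv2.imwrite("pics/s3.png",cv2.resize(im[150:330,150:390,::-1],None,fx=3,fy=3,interpolation=cv2.INTER_CUBIC))
```

```text
t 3.75 tip_l [ 27.2  -1.2 -36.2] turn u [ 0.007  0.004 -0.   ] shift u [-0.25 -0.05 -0.11] F [ 0.8  -0.6   0.91] w 0.0006
```

View pics/s3.png

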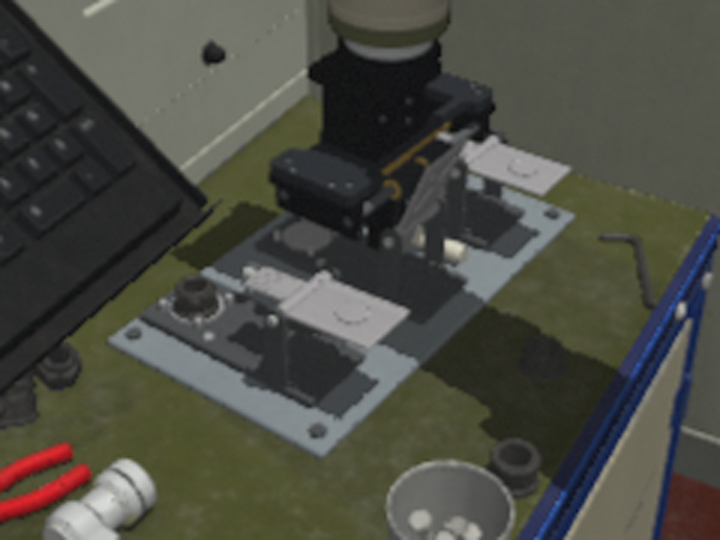

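>>> arm_command --targets '[0,0,0,-0.5,0,-0.25,0,0,0,0,-0.9,0,-0.1,0,0,0,0,-0.9,0,0,0,0,0,0,-0.9,0,0,0,0,0,0,-0.9,0,0,0,0,0,0,-0.9,0,0,0,0,0,0,-0.9,0,0,0,0,0,0,0,0,0,0]'

```text
time: 4.47
ee_pos: [0.5672, -0.1862, 0.2092]
eef_rot: [-0.701, 0.044, 0.71, 0.046]
ft_force: [1.0, -0.5, 0.4]
width: 0.0006
```

Run:
```python
from h import *
need((-70,0,110),-1)
im=camera("scene"); cv2.imwrite("pics/s4.png",cv2.resize(im[150:330,150:390,::-1],None,fx=3,fy=3,interpolation=cv2.INTER_CUBIC))
```

```text
t 4.47 tip_l [ 32.8  -0.8 112.2] turn u [0.008 0.017 0.003] shift u [ 0.15 -0.06  4.12] F [ 1.   -0.52  0.45] w 0.0006
```

View pics/s4.png

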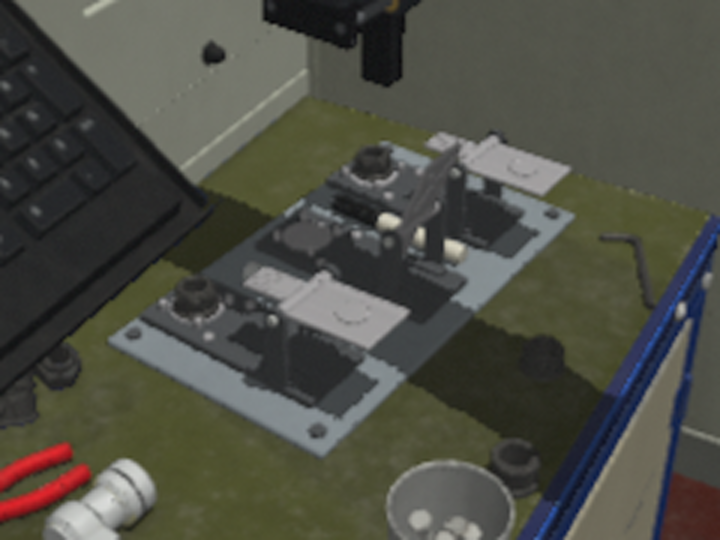

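>>> arm_command --targets '[0,0.02,0,0,-0.05,0.9,0,0,0,0,0,0,0.9,0,0,0,0,0,0,0.9,0,0,0,0,0,0,0.9,0,0,0,0,0.1,0,0.8,0,0,0,0,0.7,0,0.1,0,0,0,0,0.8,0,0,0,0,0,0,0.7,0,0,0,0,0,0,0,0,0,0]'

```text
time: 5.27
ee_pos: [0.4445, -0.1691, 0.1395]
eef_rot: [-0.703, 0.044, 0.709, 0.047]
ft_force: [-0.5, 1.2, -1.2]
width: 0.0001
```

Run:
```python
from h import *
need((-70,0,40),-1)
```

```text
t 5.27 tip_l [-91.   -0.   42.5] turn u [0.005 0.011 0.005] shift u [ 0.09 -0.   -0.83] F [-0.54  1.21 -1.2 ] w 0.0001
```

>>> arm_command --targets '[0,0.01,0,0,0,-0.7,0,0,0,0,0,0,-0.7,0,0,0,0,0,0,-0.4,0,0,0,0,0,0,-0.4,0,0,0,0,0,0,-0.4,0,0,0,0,0,0,-0.4,0]'

```text
time: 5.77
ee_pos: [0.5181, -0.179, 0.1378]
eef_rot: [-0.703, 0.044, 0.708, 0.048]
ft_force: [-0.3, 0.8, 0.5]
width: 0.0003
```

Run:
```python
from h import *
need((10,0,42),-1)
im=camera("scene"); cv2.imwrite("pics/s5.png",cv2.resize(im[150:330,150:390,::-1],None,fx=3,fy=3,interpolation=cv2.INTER_CUBIC))
```

```text
t 5.77 tip_l [-16.7  -0.1  40.8] turn u [0.004 0.011 0.006] shift u [-0.06 -0.01 -1.06] F [-0.31  0.82  0.53] w 0.0003
```

View pics/s5.png

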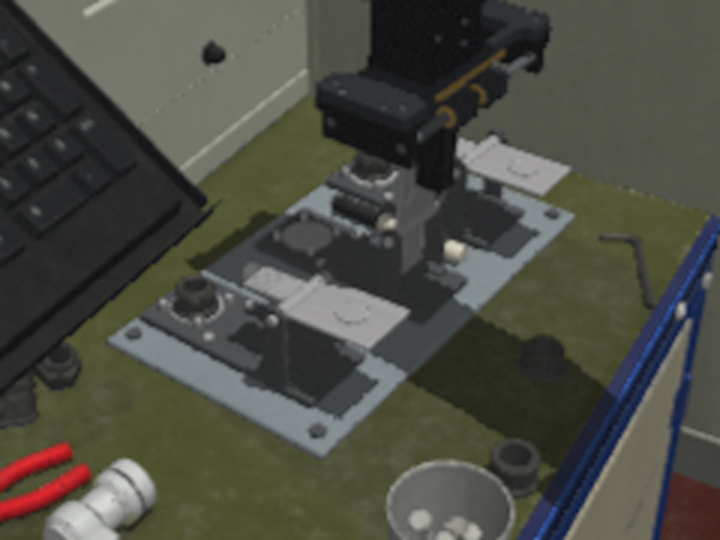

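>>> arm_command --targets '[0,0,0,0,0,-0.4,0,0,0,0,0,0,-0.4,0,0,0,0,0,0,-0.4,0,0,0,0,0,0,-0.4,0,0,0,0,0.1,0,-0.4,0]'

```text
time: 6.23
ee_pos: [0.5694, -0.1857, 0.1353]
eef_rot: [-0.702, 0.044, 0.709, 0.048]
ft_force: [-1.0, 1.2, 0.4]
width: 0.0004
```

Run:
```python
from h import *
need((50,0,5),-1)
im=camera("scene"); cv2.imwrite("pics/s6.png",cv2.resize(im[150:330,150:390,::-1],None,fx=3,fy=3,interpolation=cv2.INTER_CUBIC))
```

```text
t 6.23 tip_l [34.9  0.1 38.3] turn u [0.004 0.014 0.007] shift u [ 1.33  0.01 -0.61] F [-1.02  1.22  0.35] w 0.0004
```

View pics/s6.png

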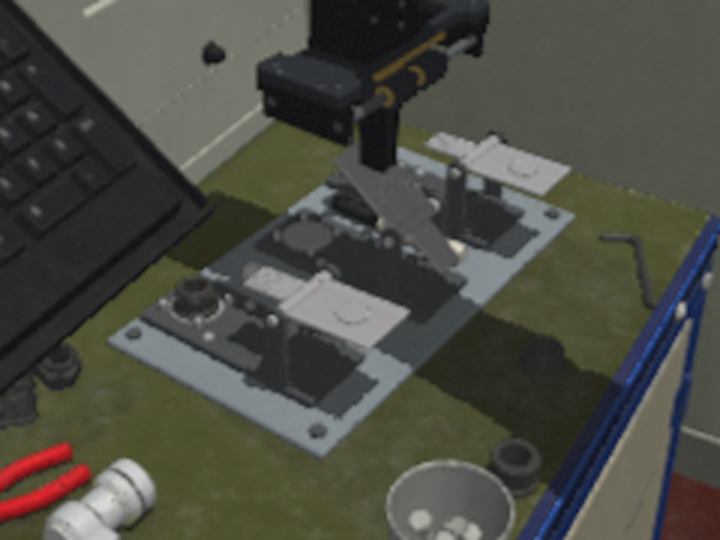

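>>> arm_command --targets '[0,0,0,0.3,0,-0.3,0,0,0,0,0.3,0,-0.2,0,0,0,0,0.3,0,-0.1,0,0,0,0,0.2,0,0,0]'

```text
time: 6.62
ee_pos: [0.5861, -0.1875, 0.1065]
eef_rot: [-0.702, 0.043, 0.709, 0.048]
ft_force: [-0.3, 0.0, 0.3]
width: 0.0005
```

Run:
```python
from h import *
need((50,0,2),-1)
```

```text
t 6.62 tip_l [51.8  0.5  9.5] turn u [0.005 0.013 0.007] shift u [0.3  0.02 0.08] F [-0.25  0.04  0.33] w 0.0005
```

>>> arm_command --targets '[0,0,0,0.12,0,0,0,0,0,0,0.1,0,0,0,0,0,0,0.1,0,0,0]'

```text
time: 6.87
ee_pos: [0.5855, -0.1874, 0.0983]
eef_rot: [-0.702, 0.043, 0.709, 0.048]
ft_force: [-9.3, 1.4, 30.9]
width: 0.0005
```

Run:
```python
from h import *
need((50,0,2),-1)
```

```text
t 6.87 tip_l [51.1  0.6  1.3] turn u [0.004 0.013 0.007] shift u [-0.03  0.02  0.05] F [-9.33  1.39 30.93] w 0.0005
```

>>> arm_command --targets '[0,0,0,-0.4,0,0,0,0,0,0,-0.8,0,0,0,0,0,0,-0.9,0,0,0,0,0,0,-0.9,0,0,0,0,0,0,-0.9,0,0,0,0,0,0,-0.9,0,0,0,0,0,0,0,0,0,0]'

```text
time: 7.45
ee_pos: [0.5843, -0.1879, 0.2244]
eef_rot: [-0.702, 0.043, 0.71, 0.048]
ft_force: [0.3, 0.4, 0.6]
width: 0.0005
```

Run:
```python
from h import *
need((50,0,2),-1)
for n,(a,b,c,d) in {"scene":(150,330,150,390),"top":(150,300,220,390)}.items():
    im=camera(n); cv2.imwrite(f"pics/{n}7.png",cv2.resize(im[a:b,c:d,::-1],None,fx=3,fy=3,interpolation=cv2.INTER_CUBIC))
cv2.imwrite("pics/w7.png",camera("wrist")[:,:,::-1])
```

```text
t 7.45 tip_l [ 5.000e+01 -1.000e-01  1.274e+02] turn u [0.005 0.015 0.007] shift u [ 5.02  0.02 -0.05] F [0.28 0.39 0.59] w 0.0005
```

View pics/scene7.png

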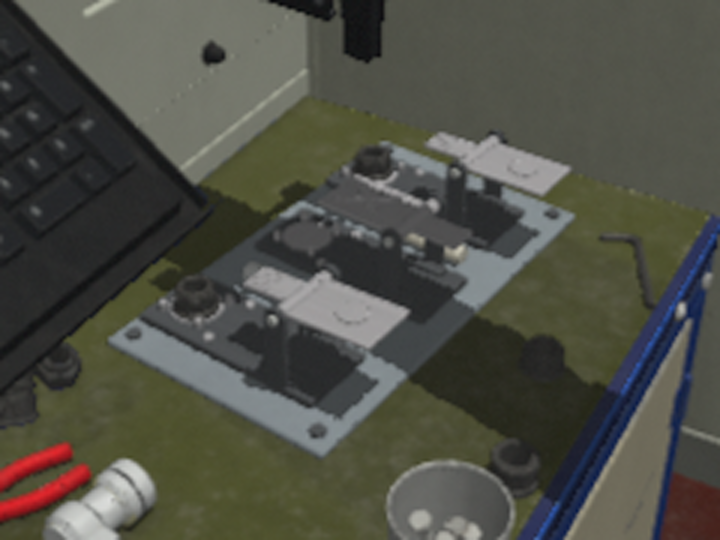

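View pics/w7.png

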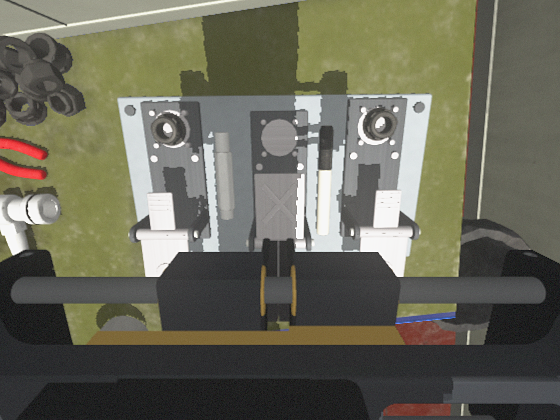

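Run:
```python
from h import *
s=read_state();c=calibration("wrist"); T=c["tool_from_camera"];K=c["camera_matrix"]
R=Rn.from_quat(s["eef_rot"]).as_matrix()
def pw(X):
    t=R.T@(np.asarray(X)-s["ee_pos"]); cc=T[:3,:3].T@(t-T[:3,3]); p=K@cc; return p[:2]/p[2]
for th in (2.8,2.9,3.0,3.14):
    r=[]
    for y in (25,-25):
        l=(-75*np.cos(th),y,75*np.sin(th)); g=glob(l); p=proj("scene",g); r+=[pw(g).round(1),((p-[150,150])*3).round(0)]
    print(th,r)
im=cv2.imread("pics/w7.png")[90:260,190:370];cv2.imwrite("pics/w7z.png",cv2.resize(im,None,fx=4,fy=3.5,interpolation=cv2.INTER_CUBIC))
im=cv2.imread("pics/scene7.png")[120:300,220:500];cv2.imwrite("pics/s7z.png",cv2.resize(im,None,fx=2.5,fy=2.5,interpolation=cv2.INTER_CUBIC))
```

```text
2.8 [array([252. , 183.2]), array([318., 179.]), array([306.9, 183.5]), array([358., 151.])]
2.9 [array([252.6, 179.2]), array([316., 186.]), array([306.3, 179.5]), array([355., 158.])]
3.0 [array([253.3, 176.1]), array([315., 193.]), array([305.7, 176.4]), array([354., 165.])]
3.14 [array([254.2, 173.2]), array([314., 204.]), array([304.8, 173.5]), array([353., 176.])]
```

View pics/s7z.png

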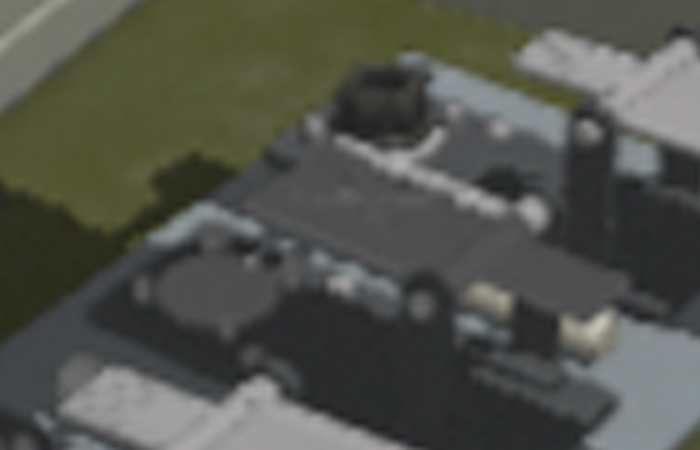

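View pics/w7z.png

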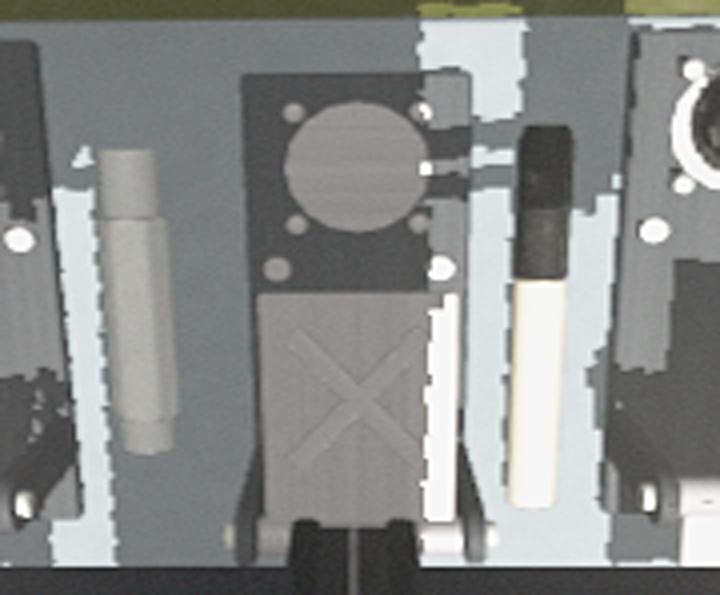

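View pics/top7.png

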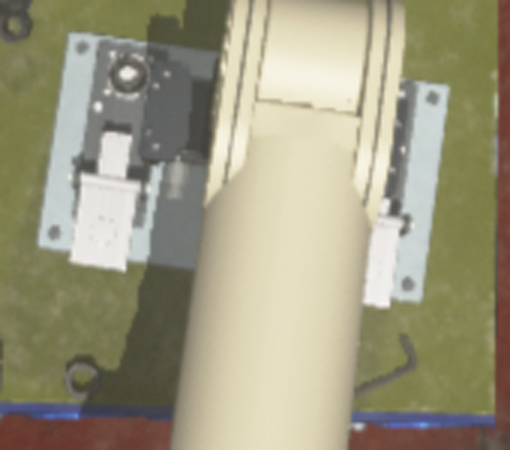

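```bash
python3 -c "
from h import *
s=read_state();print(s['time'],s['joint_vel'].round(3),s['ft_force'].round(2))
print(close_job())"
```

```text
7.6 [-0.002  0.018  0.002  0.019  0.002 -0.002  0.001] [-0.3   0.21 -1.06]
the job is handed in; nothing more can be done
None
```

The empty middle holder's tag (tag_3) is flipped fully over with the cross-ribbed face up, but I may have gone over the 30 N force limit. I pressed the tail down with closed fingertips, pushed the plate over the top, pressed it down, then backed off clear and handed in at 7.6 s.

**Possible force failure:** on the last press, the plate reached its end stop and the wrist force read about 31 N vertical (about 32 N in total). I backed off at once. Contact forces stayed around 1–2 N in every other reading, but I can't rule out that this peak broke the limit on the empty holder. The steps for that last press should have been smaller.

**Last checks:**
- **Tag angle:** the plate's far edge sits at wrist image row about 174 (173 expected for fully turned, 176 for 3.0 rad). The scene camera also fits about 3.1 rad, within a few pixels.
- **Other parts:** the other two tags still lie level towards the robot and both nuts are in their pockets. The gauge, marker, hex key, cup and spare nuts look unmoved. I judged all of this by eye, not by measurement. The arm hid part of the last top view.
- **Arm:** the fingertips were about 127 mm above the hinge pin, and force was near zero with the arm nearly still.

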